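Clip down the lid of the lab storage tub

TASK

Close up the bung tub on the bench: fold each of its four raised lid clips down over the rim and press it gently until it snaps fully home. Work in opposite-corner order: after the first clip do the one diagonally across from it, then the remaining two. Do not press harder than about 2.5 kg (25 N) on the tub or its clips anywhere, and leave the other things on the bench where they are.

Things in the scene. Friction and masses are not known exactly. Their poses are not given: they have to be found in the camera images.
- tub: Clear plastic tub, closed white lid, fixed on a wooden riser. Outside 136 mm (tub x) by 200 mm (tub y), rim 149 by 216. Origin: centre of its underside (riser top, 12 to 28 mm over the bench). Tub z up, x = short side, pointing away from the robot at yaw 0 (yaw within 0.45 rad), y to the left. Flat lid top 92 mm above the origin. Four like grey clips on the lid, two towards each long side.
- lid_mid (a point): Middle of the lid's top, 92 mm above the tub's origin. Hinge axes of the clips run along tub y, at tub x = +36 mm (far pair) or -36 mm (near), tub y = +62 (left) or -62 (right), nominally 97 mm above the tub's origin. The old tub is warped: each clip with its hinge and catch sits up to 4 mm lower or higher than that, differently at each corner; only feel tells.
- clip_near_left (a joint): Clip at tub -x, +y. Hinge angle, rad: 0 = level and shut, grows as its outer end rises; starts at 0.45 to 0.95; snapped home below 0.035, else springs back to 0.1 or more. Plate 34 mm wide (tub y), 5 thick, hinge axis at mid-thickness, reaching 46 mm outward from it (-x near, +x far), with a springy lip turned down 24 mm at its end. Shut, its top is 2.5 mm above the axis.
- clip_near_right (a joint): The same for the clip at tub -x, -y. All clips feel alike, pushed down 40 mm out from the hinge: about 0.5 N at first; over the last 6 mm the lip rubs over its catch and resistance climbs to 7 to 8 N; 2 mm before the end it snaps under by itself, then the clip meets a solid stop. Not pressed so far, it is not latched. A latched clip stays shut. More than 25 N on tub or clips is too much.
- clip_far_left (a joint): The same for the clip at tub +x, +y, diagonally across from clip_near_right. Raised clips turn freely and stay where left. Pushing straight down on the end of a steep one can jam it: sweep it outward and down in an arc about its hinge, from its inner (upper) face.
- clip_far_right (a joint): The same for the clip at tub +x, -y, diagonally across from clip_near_left.
- tube_rack: bystander: aluminium test tube rack, 60 x 190 x 60 mm high; origin at the centre of its underside
- bottle: bystander: small plastic bottle with red cap, 56 mm diameter, 120 mm high; origin at the centre of its underside
- beaker: bystander: empty glass beaker, 68 mm diameter, 85 mm high; origin at the centre of its underside

How it is judged:
On the way, in this order (a step that is already met when the one before it is completed fails the run):
1. one clip (any) snapped home (value of joint any of clip_near_left, clip_far_right, clip_near_right, clip_far_left below 0.035 rad), for 0.2 s.
2. the clip diagonally opposite snapped home too ((value of joint each of clip_near_left, clip_far_right below 0.035 rad or value of joint each of clip_near_right, clip_far_left below 0.035 rad)), for 0.2 s.
3. a third clip snapped home (((value of joint each of clip_near_left, clip_far_right below 0.035 rad and value of joint any of clip_near_right, clip_far_left below 0.035 rad) or (value of joint each of clip_near_right, clip_far_left below 0.035 rad and value of joint any of clip_near_left, clip_far_right below 0.035 rad))), for 0.2 s.
At the end, for the whole second after the job is handed in: All four clips are snapped home (each hinge within 0.035 rad of level) and still, with the bystanders not moved more than 20 mm (value of joint each of clip_near_left, clip_far_right, clip_near_right, clip_far_left below 0.035 rad and velocity of joint clip_near_left between -0.05 and 0.05 rad/s and velocity of joint clip_far_right between -0.05 and 0.05 rad/s and velocity of joint clip_near_right between -0.05 and 0.05 rad/s and velocity of joint clip_far_left between -0.05 and 0.05 rad/s); the robot touches nothing.
It fails at once if the second clip snapped home is a neighbour of the first, not the one diagonally opposite (value of joint any of clip_near_left, clip_far_right below 0.035 rad and value of joint any of clip_near_right, clip_far_left below 0.035 rad and not (value of joint each of clip_near_left, clip_far_right below 0.035 rad) and not (value of joint each of clip_near_right, clip_far_left below 0.035 rad)).
It fails at once if the tub, its lid or clips pressed with more than 25 N (contact force between any of the fingers, the arm and tub above 25 N).
It fails at once if the tube rack moved more than 20 mm (distance of tube_rack from where it was at the start of the episode above 0.02 m).
It fails at once if the bottle moved more than 20 mm (distance of bottle from where it was at the start of the episode above 0.02 m).
It fails at once if the beaker moved more than 20 mm (distance of beaker from where it was at the start of the episode above 0.02 m).
It also fails if it takes over 67 s, if anything falls off the work surface, if the arm or the gripper's body presses on something with over 40 N, if the wrist force passes 120 N, or if a joint passes its speed limit or range.

ROBOT

A 6-joint arm with a two-finger parallel gripper is mounted at the origin on the work surface. World frame = base frame: x ahead of the robot, y to its left, z up, the work surface at z = 0. Lengths are in m, angles in rad, forces in N, time in s.
With the tool pointing down it reaches from about 0.325 to 0.85 m from the base axis. Payload 15.5 kg.
Tool frame: the origin (TCP) lies between the finger pads; the fingertips stand robot.tip_reach ahead of it and the grasp point (between the pads) lies 11 mm behind it (robot.tip_reach is the distance from the TCP to the fingertips, in m); z points along the fingers, x is the direction in which the jaws open and shut, and the axes are right-handed (so a half turn about z gives the same grasp; the last joint's range is limited). The gripper opens to 91 mm and grips with 3 to 60 N. Pads are 32 mm wide; open, the fingers measure 118 mm over their backs; the gripper's body (76 mm by 178 mm) begins 60 mm behind the grasp point.
Start: joints at [-1.204, 0.494, 1.345, -0, 1.302, -0.096], TCP at [0.278, -0.56, 0.222] pointing down, gripper open.
Joint ranges: [-2.91, 2.91], [-0.82, 2.16], [0.22, 2.67], [-1.22, 4.37], [0.12, 2.79], [-3.08, 3.08]. Speed limits (rad/s): [1.89, 1.89, 2.57, 3.01, 3.01, 3.01].

INTERFACE

Orientations are given as a unit quaternion [w, x, y, z].
In Python, from bench import robot gives the robot as it stands.
- The arm moves only by the tool servo_tool, never from a script. Its argument "motion" is a list of rows, each a list of 5 numbers: the opening, from 0 (shut) to 1 (fully open), then the shift along the tool's x, y, z in cm, then the turn about the tool's z in degrees. In form: [[jaw, tx, ty, tz, twist], ...]. A call has 1 to 8 rows; each row is the pose to reach, as a shift and turn from the pose commanded when the call began, along the tool's axes at that moment; what a row does not reach only later rows make up. A row lasts 1/12 s, in which the tool goes at most 41.7 mm and 7.16 degrees, less where a joint would pass 70% of its speed; a pose out of reach is approached as far as the arm can. A call with a gripper value outside its range is refused whole. The fingers move at their own pace and stop on an object; the grip force is fixed at half the most. Time passes only in rows, so rows that repeat a pose let the fingers close. It gives the time, the measured TCP pose, the force and the opening at its end, in the units of the state.
- robot.get_obs(): the state, without advancing time (a new reading comes with each control period).
- robot.snapshot(name): name is "side" or "top"; returns a dict with "pixels" (400x640x3 uint8, red, green, blue), "mtx" (3x3 intrinsics, pixels), "k1" (the pictures are not rectified: a ray, as slopes to the right and down, at radius r is drawn at 1 + k1 r^2 times it, then the intrinsics apply), "camera_from_world" (4x4, takes a point from world to camera coordinates). Camera axes: x right, y down, z forward; pixel columns grow to the right and rows downward; lengths in m; the calibration is good to about 2 mm. A picture is of the moment at which its call begins. There is no depth.
- robot.close_job(): hands the job in, once; it reports no verdict.
The state is a dict: "t": time; "joints": joint angles; "qvel": joint speeds; "tau": joint torques, N m; "tcp_pos": TCP position; "orientation": TCP orientation; "ft_force": force on the tool from outside, world axes, zero at the start; "ft_torque": the same for the moment, N m; "grip_width": finger opening in m.
Only numpy, scipy, OpenCV 4.12 (cv2) and the standard library are available. Lean on these libraries where they do the work, as an engineer would, in place of code of your own. Each camera call takes 0.05 s, during which the arm holds its last target. There are 200 camera calls.

## Working session

There is one attempt and no reset: what is moved stays moved. The work goes in short steps, Python scripts to look and compute and a tool call to move; the robot and the scene stay as the last step left them, time stands still between calls to the robot, and variables do not carry over. Pictures are saved under pics/ and viewed, about 8 in all and at most 12, crops included, and the job is handed in when it is done.

Besides the shell and the picture viewer there is one more tool, called after ">>>" in YAML: its name, and indented under it one key for each argument. servo_tool: Moves the arm, as the interface text tells. Its arguments: {"type":"object","properties":{"motion":{"type":"array","items":{"type":"array","items":{"type":"number"}}}},"required":["motion"]}

```bash
mkdir -p pics; python3 - <<'E'
from bench import robot
import cv2
for n in("top","side"):
    s=robot.snapshot(n); cv2.imwrite(f"pics/{n}0.png",s["pixels"][:,:,::-1]); print(s["mtx"],s["k1"],s["camera_from_world"])
print(robot.get_obs(), robot.tip_reach)
E
```

```text
[[393.54750283   0.         320.81880081]
 [  0.         393.54750283 199.68531555]
 [  0.           0.           1.        ]] -0.09789860019612431 [[ 1.41909455e-02 -9.99899294e-01  1.36679290e-04 -4.01631958e-03]
 [-9.93694964e-01 -1.41180950e-02 -1.11224990e-01  5.70642976e-01]
 [ 1.11215719e-01  1.44257025e-03 -9.93795242e-01  8.99758700e-01]
 [ 0.00000000e+00  0.00000000e+00  0.00000000e+00  1.00000000e+00]]
[[438.70614919   0.         316.48436213]
 [  0.         438.70614919 200.84914008]
 [  0.           0.           1.        ]] -0.058874435366788186 [[-0.99636497 -0.08481901  0.0079104   0.57311984]
 [-0.06154818  0.65256969 -0.75522488  0.10552506]
 [ 0.05889534 -0.75296649 -0.65541804  1.1081909 ]
 [ 0.          0.          0.          1.        ]]
{'t': 0.1, 'joints': array([-1.20449183e+00,  4.94107758e-01,  1.34608551e+00,  6.62551345e-06,
        1.30249795e+00, -9.54835131e-02]), 'qvel': array([ 0.00132218, -0.00124243, -0.00230329, -0.00078684, -0.00200542,
        0.00060662]), 'tau': array([ 4.29340769e-03, -8.80240774e+01, -3.82544625e+01,  7.10716727e-02,
        4.82302776e-02, -7.25793825e-06]), 'tcp_pos': array([ 0.2783594 , -0.55920779,  0.22140061]), 'orientation': array([-3.34955854e-04,  8.50161026e-01, -5.26522486e-01, -4.35346770e-04]), 'ft_force': array([0.45215882, 0.62103215, 0.24618872]), 'ft_torque': array([-0.01744362, -0.038534  , -0.04118587]), 'grip_width': 0.09136665660824503} 0.008
```

View pics/top0.png

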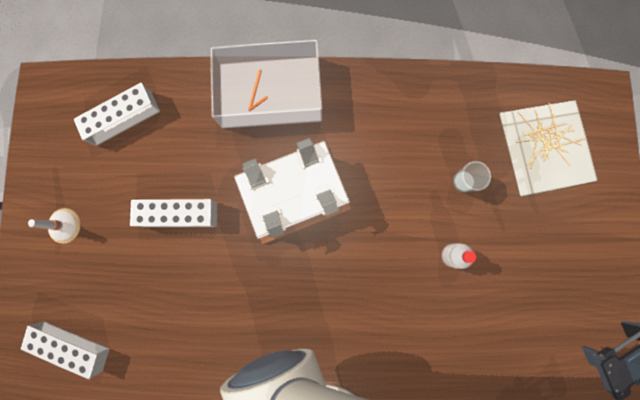

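View pics/side0.png

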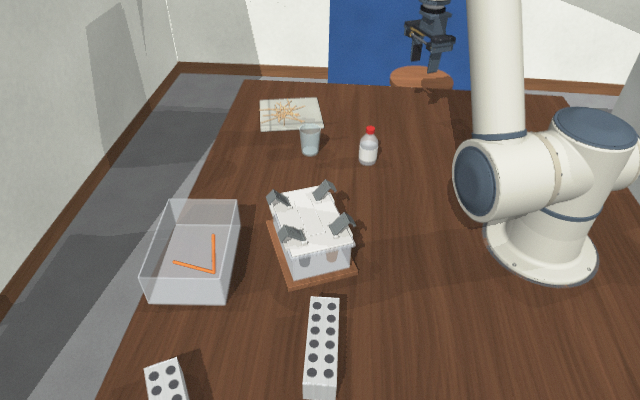

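```bash
python3 - <<'E'
import cv2
a=cv2.imread("pics/top0.png")[130:250,225:360]; cv2.imwrite("pics/top0c.png",cv2.resize(a,None,fx=5,fy=5,interpolation=cv2.INTER_CUBIC))
a=cv2.imread("pics/side0.png")[175:295,255:365]; cv2.imwrite("pics/side0c.png",cv2.resize(a,None,fx=5,fy=5,interpolation=cv2.INTER_CUBIC))
E
```

```text
(no output)
```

View pics/top0c.png

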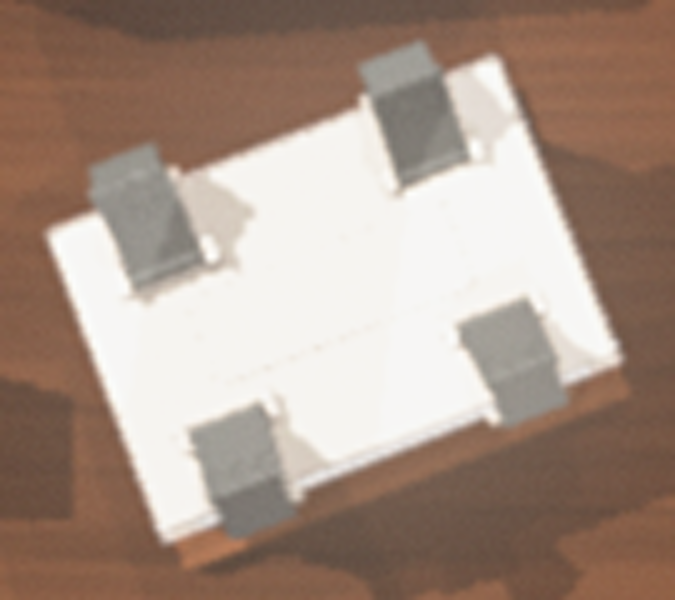

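View pics/side0c.png

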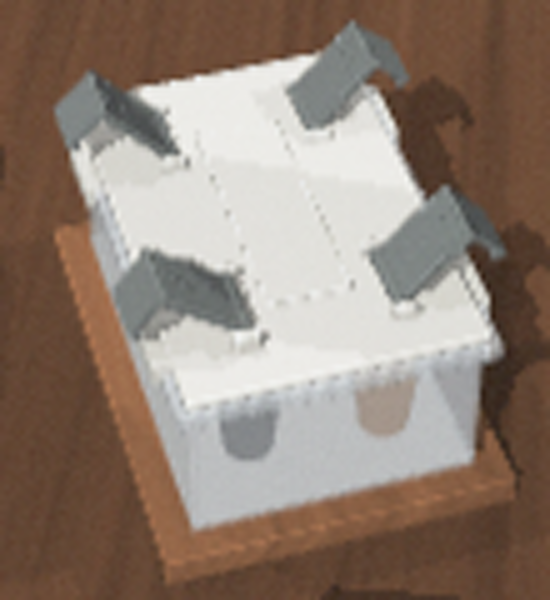

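```bash
cat > h.py <<'E'
import numpy as np
from bench import robot
from scipy.spatial.transform import Rotation as R
def proj(s,P):
    T=s["camera_from_world"]; c=np.asarray(P)@T[:3,:3].T+T[:3,3]; q=c[:,:2]/c[:,2:]
    q=q*(1+s["k1"]*(q**2).sum(1,keepdims=True)); return q@s["mtx"][:2,:2].T+s["mtx"][:2,2]
def tub(p,P):
    c,s_=np.cos(p[3]),np.sin(p[3]); return np.asarray(P)@np.array([[c,-s_,0],[s_,c,0],[0,0,1]]).T+p[:3]
E
python3 - <<'E'
from h import *
from scipy.optimize import least_squares
st,ss=robot.snapshot("top"),robot.snapshot("side")
ct=np.array([[47,232],[500,57],[622,358],[165,543]])/5+[225,130]
cs=np.array([[185,405],[500,345]])/5+[255,175]
hx,hy=.0745,.108
L=np.array([[hx,hy],[hx,-hy],[-hx,-hy],[-hx,hy]]); L=np.c_[L,np.full(4,.092)]
f=lambda p:np.r_[(proj(st,tub(p,L))-ct).ravel(),(proj(ss,tub(p,L[[0,3]]))-cs).ravel()]
r=least_squares(f,[.53,.06,.02,.3]);p=r.x;print(p,r.fun.round(1));np.save("p.npy",p)
rt=np.array([[131,187],[406,88],[524,367],[251,485]])/5+[225,130]
rs=np.array([[167,272],[108,92],[368,38],[460,205]])/5+[255,175]
for n,sx,sy,a,b in zip("FL FR NR NL".split(),[1,1,-1,-1],[1,-1,-1,1],rt,rs):
    def g(v):
        th,dz=v;P=tub(p,[[sx*(.036+.046*np.cos(th)-.0025*np.sin(th)),sy*.062,.097+dz+.046*np.sin(th)+.0025*np.cos(th)]])
        return np.r_[(proj(st,P)-a)[0],(proj(ss,P)-b)[0],dz/.002]
    q=least_squares(g,[.6,0]);print(n,q.x,q.fun.round(1))
o=robot.get_obs();Q=o["orientation"];M=R.from_quat(Q[[1,2,3,0]]).as_matrix();print(M.round(4),o["t"])
E
```

```text
[0.58584164 0.06818491 0.00738501 0.39016745] [ 0.1 -0.6 -0.1 -0.6  0.6  0.8 -0.1  0.  -1.   1.7  1.4 -1.2]
FL [7.61407867e-01 3.70482629e-04] [ 0.7  0.4 -0.4  0.   0.2]
FR [ 8.50928299e-01 -4.61066673e-04] [ 0.6  0.2 -0.7 -0.4 -0.2]
NR [8.44662881e-01 3.85547550e-04] [-0.6  0.6 -0.6  0.2  0.2]
NL [7.66517429e-01 7.24598985e-04] [-0.9  0.1  0.   0.7  0.4]
[[ 4.456e-01 -8.953e-01 -3.000e-04]
 [-8.953e-01 -4.456e-01  7.000e-04]
 [-8.000e-04 -1.000e-04 -1.000e+00]] 0.2
```

```bash
python3 - <<'E'
from h import *
from scipy.optimize import least_squares
st,ss=robot.snapshot("top"),robot.snapshot("side")
T=lambda a:np.array(a)/5+[225,130]
S=lambda a:np.array(a)/5+[255,175]
ct=T([[47,232],[500,57],[622,358],[165,543]]);cs=S([[185,405],[500,345]])
bs=S([[195,525],[475,465]])
ht=T([[172,273],[434,173],[494,312],[228,418]])
rt=T([[131,187],[406,88],[524,367],[251,485]]);rs=S([[167,272],[108,92],[368,38],[460,205]])
sx=np.array([1,1,-1,-1]);sy=np.array([1,-1,-1,1])
def f(v,full=False):
    p=v[:4];hx,hy,hz=v[4:7];th=v[7:11]
    L=np.c_[sx*hx,sy*hy,np.full(4,hz)]
    Rg=np.c_[sx*(.036+.046*np.cos(th)-.0025*np.sin(th)),sy*.062,.097+.046*np.sin(th)+.0025*np.cos(th)]
    H=np.c_[sx*(.036-.0025*np.sin(th)),sy*.062,.097+.0025*np.cos(th)]
    B=np.array([[.068,.1,0],[-.068,.1,0]])
    return np.r_[(proj(st,tub(p,L))-ct).ravel(),(proj(ss,tub(p,L[[0,3]]))-cs).ravel(),
      (proj(st,tub(p,Rg))-rt).ravel(),(proj(ss,tub(p,Rg))-rs).ravel(),(proj(st,tub(p,H))-ht).ravel(),
      (proj(ss,tub(p,B))-bs).ravel(),(hx-.0745)/.002,(hy-.108)/.002,(hz-.092)/.004]
r=least_squares(f,np.r_[.585,.068,.015,.39,.0745,.108,.092,[.8]*4],loss="soft_l1");print(r.x.round(4))
e=f(r.x)
for n,a,b in [("corners t",0,8),("corners s",8,12),("ridge t",12,20),("ridge s",20,28),("hinge t",28,36),("base s",36,40)]:print(n,e[a:b].round(1))
np.save("p.npy",r.x[:4])
for z in(.0075,.012,.016,.02):
    g=lambda v:f(np.r_[v[:2],z,v[2:]]);q=least_squares(g,np.delete(r.x,2),loss="soft_l1");print(z,q.cost,q.x[:3],q.x[3:6])
E
```

```text
[0.5856 0.0682 0.0087 0.3929 0.073  0.1077 0.0916 0.7488 0.8442 0.8392
 0.7746]
corners t [ 0.3  0.2 -0.1 -0.1  0.2  0.1 -0.2 -0.5]
corners s [-0.1  1.3  0.9 -1.5]
ridge t [ 0.5  0.4  0.4 -0.  -0.5  0.7 -0.9  0.1]
ridge s [-0.4 -0.  -0.8 -0.8 -0.5 -0.1  0.1  0.4]
hinge t [ 0.1 -0.   0.4 -0.6 -0.1  0.2  0.   0. ]
base s [ 0.3  1.2  0.1 -0.4]
0.0075 5.3330853782675876 [0.58575137 0.06813781 0.39327273] [0.07304322 0.10777969 0.0921231 ]
0.012 7.283179292005649 [0.5853281  0.06851324 0.39191378] [0.07292487 0.10764341 0.08987836]
0.016 14.278844959602976 [0.58508005 0.06867945 0.39145129] [0.07288529 0.10760462 0.08696565]
0.02 23.4776331376878 [0.58488747 0.0686745  0.39098943] [0.07288497 0.10759609 0.08339678]
```

```bash
cat >> h.py <<'E'
p=np.load("p.npy"); p[2]=.012; p[:2]=.5854,.0684; p[3]=.392
def go(x,y,z):  # tub mm, tip height above nominal hinge mm -> shift in cm, deg
    o=robot.get_obs(); M=R.from_quat(o["orientation"][[1,2,3,0]]).as_matrix()
    t=tub(p,[[x/1e3,y/1e3,0]])[0]; t[2]=p[2]+.097+z/1e3+robot.tip_reach
    d=M.T@(t-o["tcp_pos"])*100; yaw=np.arctan2(M[1,0],M[0,0])
    print("shift cm",d.round(2),"twist",round(np.degrees(yaw-p[3]),2),"t",o["t"],"F",o["ft_force"].round(2),"grip",round(o["grip_width"],3))
def where():
    o=robot.get_obs();v=o["tcp_pos"]-p[:3];c,s=np.cos(p[3]),np.sin(p[3])
    print("tub mm",1e3*(c*v[0]+s*v[1]),1e3*(c*v[1]-s*v[0]),"tip over hinge",1e3*(v[2]-.097-.008),o["ft_force"].round(2),o["t"])
E
python3 -c "
from h import *;go(42,-62,75)"
```

```text
shift cm [-36.05 -59.21   2.99] twist -86.0 t 0.3 F [-0.1   0.73 -0.29] grip 0.092
```

>>> servo_tool:
  motion:
    - [0, -36, -59.2, 0, -86]
    - [0, -36, -59.2, 0, -86]
    - [0, -36, -59.2, 0, -86]
    - [0, -36, -59.2, 0, -86]
    - [0, -36, -59.2, 0, -86]
    - [0, -36, -59.2, 0, -86]
    - [0, -36, -59.2, 0, -86]
    - [0, -36, -59.2, 0, -86]

```text
t: 0.97
tcp_pos: [0.457, -0.2757, 0.2221]
orientation: [0.0, 0.999, -0.051, 0.0]
ft_force: [1.7, -1.3, 0.5]
grip_width: 0.0407
```

```bash
python3 -c "
from h import *;go(42,-62,75)"
```

```text
shift cm [ 15.88 -32.09   3.01] twist -28.36 t 0.9667 F [ 1.65 -1.3   0.48] grip 0.041
```

>>> servo_tool:
  motion:
    - [0, 15.9, -32.1, 0, -28.4]
    - [0, 15.9, -32.1, 0, -28.4]
    - [0, 15.9, -32.1, 0, -28.4]
    - [0, 15.9, -32.1, 0, -28.4]
    - [0, 15.9, -32.1, 0, -28.4]
    - [0, 15.9, -32.1, 0, -28.4]
    - [0, 15.9, -32.1, 0, -28.4]
    - [0, 15.9, -32.1, 0, -28.4]

```text
t: 1.63
tcp_pos: [0.6366, 0.0054, 0.222]
orientation: [0.0, 0.981, 0.192, 0.0]
ft_force: [-0.1, -0.4, 0.8]
grip_width: 0.0003
```

>>> servo_tool:
  motion:
    - [0, 0, 0, 0, 0]
    - [0, 0, 0, 0, 0]

```text
t: 1.8
tcp_pos: [0.6364, 0.0052, 0.2215]
orientation: [-0.0, 0.981, 0.194, -0.0]
ft_force: [-0.3, -1.4, 0.6]
grip_width: 0.0007
```

```bash
python3 -c "
from h import *;go(42,-62,75)"
```

```text
shift cm [ 1.89 -1.59  2.95] twist -0.13 t 1.8 F [-0.3  -1.43  0.63] grip 0.001
```

>>> servo_tool:
  motion:
    - [0, 1.9, -1.6, 0, -0.1]
    - [0, 1.9, -1.6, 2.9, -0.1]
    - [0, 1.9, -1.6, 5.0, -0.1]
    - [0, 1.9, -1.6, 6.0, -0.1]
    - [0, 1.9, -1.6, 6.0, -0.1]
    - [0, 1.9, -1.6, 6.0, -0.1]

```text
t: 2.3
tcp_pos: [0.6472, 0.0244, 0.1623]
orientation: [-0.0, 0.981, 0.193, -0.0]
ft_force: [0.4, 0.2, 0.3]
grip_width: 0.0004
```

```bash
python3 -c "
from h import *;go(42,-62,35);where()
import cv2
ims=[]
for n,(r,c) in dict(top=(110,240),side=(155,255)).items():
    ims.append(cv2.resize(robot.snapshot(n)['pixels'][r:r+130,c:c+125,::-1],(400,416),interpolation=cv2.INTER_CUBIC))
cv2.imwrite('pics/a.png',cv2.hconcat(ims))"
```

```text
shift cm [ 0.17 -0.23  1.03] twist -0.26 t 2.3 F [0.4  0.2  0.28] grip 0.0
tub mm 40.27094835502647 -64.30816786701435 tip over hinge 45.28312066176716 [0.4  0.2  0.28] 2.3
```

View pics/a.png

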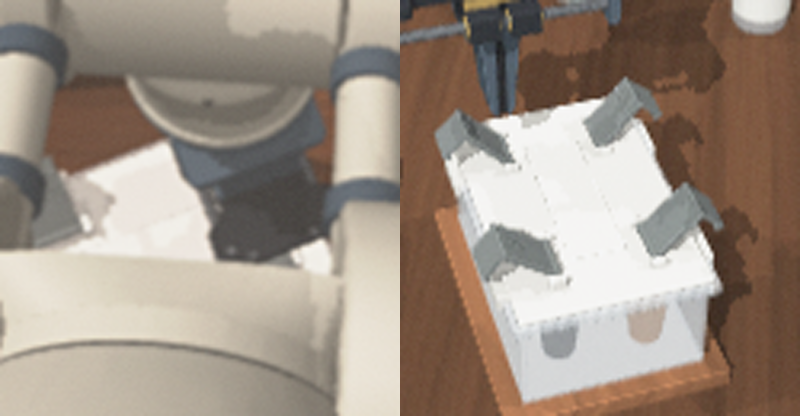

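```bash
python3 -c "
from h import *
o=robot.get_obs();P=o['tcp_pos']-[0,0,.008];s=robot.snapshot('side');print(proj(s,[P]),(proj(s,[P])-[255,155])*3.2)
H=tub(p,[[.036+.046*np.cos(.84)-.002,-.062,.097+.046*np.sin(.84)+.002]]);print((proj(s,H)-[255,155])*3.2)"
```

```text
[[285.09072335 185.61076469]] [[96.29031471 97.95444701]]
[[ 66.45699134 116.66007176]]
```

>>> servo_tool:
  motion:
    - [0, 0.2, -0.23, 0.6, -0.2]
    - [0, 0.34, -0.23, 1.1, -0.2]
    - [0, 0.6, -0.23, 1.3, -0.2]
    - [0, 0.83, -0.23, 1.5, -0.2]
    - [0, 1.1, -0.23, 1.8, -0.2]
    - [0, 1.38, -0.23, 2.1, -0.2]
    - [0, 1.6, -0.23, 2.4, -0.2]
    - [0, 1.8, -0.23, 2.7, -0.2]

```text
t: 3.12
tcp_pos: [0.6635, 0.0343, 0.1346]
orientation: [-0.0, 0.981, 0.195, 0.0]
ft_force: [0.7, -0.4, 0.5]
grip_width: 0.0005
```

```bash
python3 -c "
from h import *
import cv2
where()
cv2.imwrite('pics/b.png',cv2.resize(robot.snapshot('side')['pixels'][155:285,255:380,::-1],(500,520),interpolation=cv2.INTER_CUBIC))"
```

```text
tub mm 59.168035580344124 -61.34542414517716 tip over hinge 17.582501810302457 [ 0.69 -0.45  0.46] 3.1167
```

View pics/b.png

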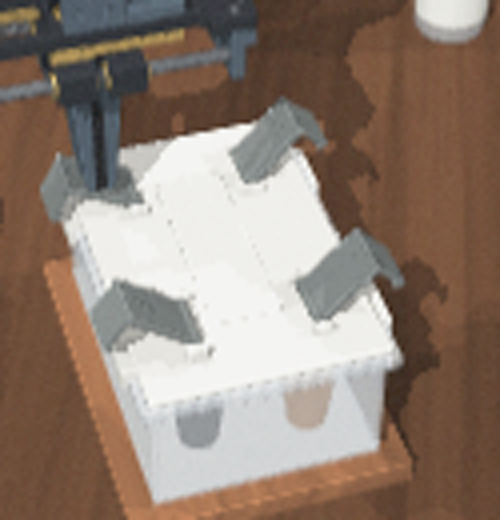

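>>> servo_tool:
  motion:
    - [0, 0.3, 0, 0.2, 0]
    - [0, 0.6, 0, 0.45, 0]
    - [0, 0.8, 0, 0.7, 0]
    - [0, 0.8, 0, 0.75, 0]
    - [0, 0.8, 0, 0.75, 0]

```text
t: 3.58
tcp_pos: [0.6706, 0.0372, 0.1271]
orientation: [-0.0, 0.981, 0.195, -0.0]
ft_force: [-0.0, -0.3, -0.2]
grip_width: 0.0005
```

>>> servo_tool:
  motion:
    - [0, 0, 0, 0.1, 0]
    - [0, 0.05, 0, 0.15, 0]
    - [0, 0.05, 0, 0.15, 0]

```text
t: 3.83
tcp_pos: [0.671, 0.0374, 0.1259]
orientation: [-0.0, 0.981, 0.195, -0.0]
ft_force: [-0.5, 0.1, 0.3]
grip_width: 0.0003
```

```bash
python3 -c "
from h import *
where()"
```

```text
tub mm 67.30556522186087 -61.33889257850356 tip over hinge 8.907325599621922 [-0.47  0.14  0.28] 3.8333
```

>>> servo_tool:
  motion:
    - [0, 0, 0, 0.1, 0]
    - [0, 0.0, 0, 0.2, 0]
    - [0, 0, 0, 0.2, 0]

```text
t: 4.08
tcp_pos: [0.6714, 0.0375, 0.1241]
orientation: [0.0, 0.981, 0.195, 0.0]
ft_force: [0.4, 0.6, 3.8]
grip_width: 0.0006
```

>>> servo_tool:
  motion:
    - [0, 0, 0, 0.1, 0]
    - [0, 0, 0, 0.1, 0]

```text
t: 4.25
tcp_pos: [0.6715, 0.0375, 0.1233]
orientation: [0.0, 0.981, 0.195, 0.001]
ft_force: [1.4, 1.0, 5.4]
grip_width: 0.0003
```

>>> servo_tool:
  motion:
    - [0, 0, 0, 0.1, 0]
    - [0, 0, 0, 0.1, 0]

```text
t: 4.42
tcp_pos: [0.6716, 0.0376, 0.1225]
orientation: [0.0, 0.981, 0.195, 0.001]
ft_force: [1.4, 1.5, 7.4]
grip_width: 0.0004
```

>>> servo_tool:
  motion:
    - [0, 0, 0, 0.08, 0]
    - [0, 0, 0, 0.08, 0]

```text
t: 4.58
tcp_pos: [0.6712, 0.0375, 0.1212]
orientation: [0.0, 0.981, 0.195, 0.0]
ft_force: [0.2, -0.5, -0.5]
grip_width: 0.0005
```

>>> servo_tool:
  motion:
    - [0, 0, 0, -3, 0]
    - [0, 0, 0, -6, 0]
    - [0, -11.4, -12.3, -6, 0]
    - [0, -11.4, -12.3, -6, 0]
    - [0, -11.4, -12.3, -6, 0]
    - [0, -11.4, -12.3, -6, 0]
    - [0, -11.4, -12.3, -6, 0]
    - [0, -11.4, -12.3, -6, 0]

```text
t: 5.25
tcp_pos: [0.5166, 0.1083, 0.1813]
orientation: [-0.0, 0.981, 0.196, -0.001]
ft_force: [1.0, -0.2, 0.3]
grip_width: 0.0001
```

```bash
python3 -c "
from h import *
where();go(-46,62,38)"
```

```text
tub mm -48.3701655753561 63.16262022972853 tip over hinge 64.28984582647851 [ 0.99 -0.17  0.29] 5.25
shift cm [0.24 0.12 2.63] twist 0.09 t 5.25 F [ 0.99 -0.17  0.29] grip 0.0
```

>>> servo_tool:
  motion:
    - [0, 0.2, 0.12, 2.6, 0]
    - [0, 0.2, 0.12, 3.0, 0]
    - [0, 0, 0.12, 3.4, 0]
    - [0, -0.25, 0.12, 3.7, 0]
    - [0, -0.55, 0.12, 4.0, 0]
    - [0, -0.8, 0.12, 4.35, 0]
    - [0, -1.1, 0.12, 4.7, 0]
    - [0, -1.5, 0.12, 5.1, 0]

```text
t: 5.92
tcp_pos: [0.5054, 0.1006, 0.1302]
orientation: [0.0, 0.981, 0.195, 0.0]
ft_force: [0.5, 0.3, -0.5]
grip_width: 0.0003
```

>>> servo_tool:
  motion:
    - [0, -0.3, 0, 0.2, 0]
    - [0, -0.35, 0, 0.3, 0]
    - [0, -0.35, 0, 0.3, 0]

```text
t: 6.17
tcp_pos: [0.5017, 0.0993, 0.127]
orientation: [-0.0, 0.981, 0.195, -0.0]
ft_force: [0.1, -0.1, 0.1]
grip_width: 0.0004
```

```bash
python3 -c "
from h import *
where()"
```

```text
tub mm -65.54823193181235 60.500152597853756 tip over hinge 9.964345343116875 [ 0.06 -0.07  0.13] 6.1667
```

>>> servo_tool:
  motion:
    - [0, -0.1, -0.1, 0.1, 0]
    - [0, -0.15, -0.1, 0.15, 0]
    - [0, -0.15, -0.1, 0.15, 0]

```text
t: 6.42
tcp_pos: [0.5007, 0.0999, 0.1258]
orientation: [-0.0, 0.981, 0.195, 0.0]
ft_force: [1.4, 1.6, 1.5]
grip_width: 0.0007
```

>>> servo_tool:
  motion:
    - [0, 0, 0, 0.1, 0]
    - [0, 0, 0, 0.15, 0]
    - [0, 0, 0, 0.15, 0]

```text
t: 6.67
tcp_pos: [0.5005, 0.0998, 0.1242]
orientation: [0.0, 0.981, 0.195, 0.0]
ft_force: [0.8, 1.6, 6.3]
grip_width: 0.0005
```

>>> servo_tool:
  motion:
    - [0, 0, 0, 0.08, 0]
    - [0, 0, 0, 0.08, 0]

```text
t: 6.83
tcp_pos: [0.5004, 0.0997, 0.1235]
orientation: [0.0, 0.981, 0.195, 0.0]
ft_force: [-1.3, 0.5, 7.2]
grip_width: 0.0004
```

>>> servo_tool:
  motion:
    - [0, 0, 0, 0.06, 0]
    - [0, 0, 0, 0.06, 0]

```text
t: 7.0
tcp_pos: [0.5002, 0.0997, 0.1228]
orientation: [0.0, 0.981, 0.195, -0.0]
ft_force: [-0.4, -0.3, 1.8]
grip_width: 0.0006
```

>>> servo_tool:
  motion:
    - [0, 0, 0, 0.02, 0]
    - [0, 0, 0, 0.03, 0]

```text
t: 7.17
tcp_pos: [0.5002, 0.0997, 0.1224]
orientation: [0.0, 0.981, 0.195, -0.0]
ft_force: [-0.5, -0.9, 1.2]
grip_width: 0.0001
```

```bash
python3 -c "
from h import *
where()
import cv2
cv2.imwrite('pics/c.png',cv2.resize(robot.snapshot('side')['pixels'][155:285,255:380,::-1],(500,520),interpolation=cv2.INTER_CUBIC))"
```

```text
tub mm -66.73724941442165 61.47915357916005 tip over hinge 5.366207430571472 [-0.52 -0.91  1.2 ] 7.1667
```

View pics/c.png

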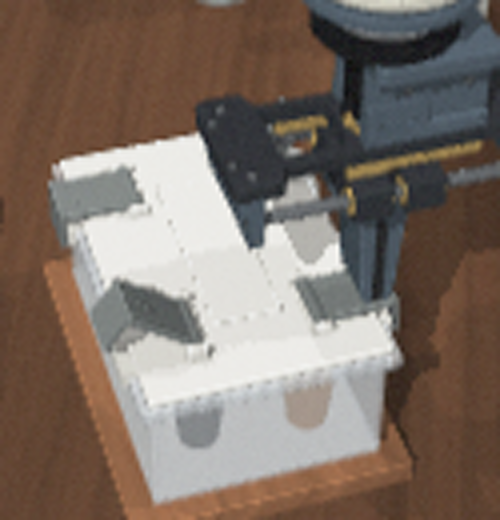

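>>> servo_tool:
  motion:
    - [0, 0, 0, 0.05, 0]
    - [0, 0, 0, 0.05, 0]

```text
t: 7.38
tcp_pos: [0.5002, 0.0997, 0.1217]
orientation: [-0.0, 0.981, 0.195, -0.0]
ft_force: [0.2, 0.1, -0.6]
grip_width: 0.0007
```

>>> servo_tool:
  motion:
    - [0, 0, 0, 0.04, 0]
    - [0, 0, 0, 0.04, 0]

```text
t: 7.55
tcp_pos: [0.5003, 0.0997, 0.1214]
orientation: [-0.0, 0.981, 0.195, -0.0]
ft_force: [0.5, 0.4, -1.0]
grip_width: 0.0006
```

>>> servo_tool:
  motion:
    - [0, 0, 0, -3, 0]
    - [0, 0, 0, -6, 0]
    - [0, 2.1, 12.35, -6, 0]
    - [0, 2.1, 12.35, -6, 0]
    - [0, 2.1, 12.35, -6, 0]
    - [0, 2.1, 12.35, -6, 0]
    - [0, 2.1, 12.35, -6, 0]
    - [0, 2.1, 12.35, -6, 0]

```text
t: 8.22
tcp_pos: [0.5664, -0.0063, 0.1812]
orientation: [-0.0, 0.981, 0.194, -0.0]
ft_force: [0.2, -0.4, -0.7]
grip_width: 0.0006
```

```bash
python3 -c "
from h import *
where();go(-46,-62,38)"
```

```text
tub mm -46.07381270847249 -61.829569494982735 tip over hinge 64.18538946373812 [ 0.18 -0.36 -0.68] 8.2167
shift cm [0.01 0.02 2.62] twist -0.05 t 8.2167 F [ 0.18 -0.36 -0.68] grip 0.001
```

>>> servo_tool:
  motion:
    - [0, 0, 0, 2.6, 0]
    - [0, 0, 0, 3.0, 0]
    - [0, -0.2, 0, 3.4, 0]
    - [0, -0.45, 0, 3.7, 0]
    - [0, -0.75, 0, 4.0, 0]
    - [0, -1.0, 0, 4.35, 0]
    - [0, -1.3, 0, 4.7, 0]
    - [0, -1.7, 0, 5.1, 0]

```text
t: 8.88
tcp_pos: [0.5512, -0.013, 0.1306]
orientation: [0.0, 0.981, 0.195, 0.0]
ft_force: [-0.5, 0.5, 0.4]
grip_width: 0.0007
```

>>> servo_tool:
  motion:
    - [0, -0.3, 0, 0.15, 0]
    - [0, -0.4, 0, 0.25, 0]
    - [0, -0.4, 0, 0.25, 0]

```text
t: 9.13
tcp_pos: [0.5471, -0.0146, 0.1279]
orientation: [-0.0, 0.981, 0.195, -0.0]
ft_force: [0.1, 0.1, 0.5]
grip_width: 0.0005
```

```bash
python3 -c "
from h import *
where()"
```

```text
tub mm -67.11912965581772 -62.026946078872214 tip over hinge 10.875721569971429 [0.09 0.08 0.53] 9.1333
```

>>> servo_tool:
  motion:
    - [0, 0, 0, 0.1, 0]
    - [0, 0, 0, 0.2, 0]
    - [0, 0, 0, 0.2, 0]

```text
t: 9.38
tcp_pos: [0.5476, -0.0144, 0.1259]
orientation: [0.0, 0.981, 0.195, 0.0]
ft_force: [0.8, 0.2, 0.1]
grip_width: 0.0006
```

>>> servo_tool:
  motion:
    - [0, 0, 0, 0.1, 0]
    - [0, 0, 0, 0.1, 0]

```text
t: 9.55
tcp_pos: [0.5476, -0.0144, 0.1249]
orientation: [0.0, 0.981, 0.195, 0.0]
ft_force: [0.5, 0.4, 0.1]
grip_width: -0.0001
```

>>> servo_tool:
  motion:
    - [0, 0, 0, 0.1, 0]
    - [0, 0, 0, 0.15, 0]
    - [0, 0, 0, 0.15, 0]

```text
t: 9.8
tcp_pos: [0.5474, -0.0145, 0.1235]
orientation: [0.0, 0.981, 0.195, -0.0]
ft_force: [-0.8, -0.2, 2.7]
grip_width: 0.0007
```

>>> servo_tool:
  motion:
    - [0, 0, 0, 0.1, 0]
    - [0, 0, 0, 0.1, 0]

```text
t: 9.97
tcp_pos: [0.5473, -0.0145, 0.1226]
orientation: [0.0, 0.981, 0.195, -0.0]
ft_force: [-2.9, -1.4, 5.6]
grip_width: 0.0003
```

>>> servo_tool:
  motion:
    - [0, 0, 0, 0.1, 0]
    - [0, 0, 0, 0.1, 0]

```text
t: 10.13
tcp_pos: [0.5472, -0.0145, 0.1216]
orientation: [0.0, 0.981, 0.195, -0.0]
ft_force: [-3.4, -2.3, 7.1]
grip_width: 0.0003
```

>>> servo_tool:
  motion:
    - [0, 0, 0, 0.08, 0]
    - [0, 0, 0, 0.08, 0]

```text
t: 10.3
tcp_pos: [0.5472, -0.0145, 0.1207]
orientation: [0.0, 0.981, 0.195, -0.0]
ft_force: [-0.7, -0.5, 2.0]
grip_width: 0.0004
```

>>> servo_tool:
  motion:
    - [0, 0, 0, 0.06, 0]
    - [0, 0, 0, 0.06, 0]

```text
t: 10.47
tcp_pos: [0.5476, -0.0144, 0.12]
orientation: [-0.0, 0.981, 0.195, 0.0]
ft_force: [0.0, -0.6, -0.6]
grip_width: 0.0007
```

>>> servo_tool:
  motion:
    - [0, 0, 0, -3, 0]
    - [0, 0, 0, -6, 0]
    - [0, 11.3, -12.4, -6, 0]
    - [0, 11.3, -12.4, -6, 0]
    - [0, 11.3, -12.4, -6, 0]
    - [0, 11.3, -12.4, -6, 0]
    - [0, 11.3, -12.4, -6, 0]
    - [0, 11.3, -12.4, -6, 0]

```text
t: 11.13
tcp_pos: [0.6049, 0.1455, 0.1797]
orientation: [-0.0, 0.981, 0.196, 0.0]
ft_force: [0.1, -1.2, -0.1]
grip_width: 0.0002
```

```bash
python3 -c "
from h import *
where();go(46,62,38)"
```

```text
tub mm 47.455998145258924 63.82744101810067 tip over hinge 62.67927901322329 [ 0.09 -1.24 -0.05] 11.1333
shift cm [-0.15  0.18  2.47] twist 0.17 t 11.1333 F [ 0.09 -1.24 -0.05] grip 0.0
```

>>> servo_tool:
  motion:
    - [0, 0, 0, 2.5, 0]
    - [0, 0, 0, 2.9, 0]
    - [0, 0.2, 0, 3.3, 0]
    - [0, 0.45, 0, 3.6, 0]
    - [0, 0.75, 0, 3.9, 0]
    - [0, 1.0, 0, 4.2, 0]
    - [0, 1.3, 0, 4.55, 0]
    - [0, 1.7, 0, 4.95, 0]

```text
t: 11.8
tcp_pos: [0.6207, 0.1498, 0.1307]
orientation: [0.0, 0.981, 0.195, 0.0]
ft_force: [-0.3, -0.3, 0.1]
grip_width: 0.0003
```

>>> servo_tool:
  motion:
    - [0, 0.3, 0, 0.15, 0]
    - [0, 0.4, 0, 0.25, 0]
    - [0, 0.4, 0, 0.25, 0]

```text
t: 12.05
tcp_pos: [0.6238, 0.1514, 0.128]
orientation: [0.0, 0.981, 0.195, -0.0]
ft_force: [-2.7, -0.6, 1.6]
grip_width: 0.0007
```

```bash
python3 -c "
from h import *
where()"
```

```text
tub mm 67.22047689987743 61.99966237122774 tip over hinge 10.959293259200551 [-2.7  -0.58  1.62] 12.05
```

Resistance is starting early here (a higher corner).

>>> servo_tool:
  motion:
    - [0, 0, 0, 0.1, 0]
    - [0, 0, 0, 0.1, 0]

```text
t: 12.22
tcp_pos: [0.624, 0.1514, 0.1273]
orientation: [0.0, 0.981, 0.195, 0.0]
ft_force: [-2.3, -1.0, 4.4]
grip_width: 0.0006
```

>>> servo_tool:
  motion:
    - [0, 0, 0, 0.1, 0]
    - [0, 0, 0, 0.1, 0]

```text
t: 12.38
tcp_pos: [0.6241, 0.1515, 0.1262]
orientation: [-0.0, 0.981, 0.195, 0.0]
ft_force: [0.0, 0.1, -0.6]
grip_width: 0.0004
```

>>> servo_tool:
  motion:
    - [0, 0, 0, 0.06, 0]
    - [0, 0, 0, 0.06, 0]

```text
t: 12.55
tcp_pos: [0.6241, 0.1514, 0.1254]
orientation: [-0.0, 0.981, 0.195, 0.0]
ft_force: [0.4, -0.0, -0.3]
grip_width: 0.0005
```

>>> servo_tool:
  motion:
    - [0, 0, 0, 0.04, 0]
    - [0, 0, 0, 0.04, 0]

```text
t: 12.72
tcp_pos: [0.624, 0.1514, 0.125]
orientation: [-0.0, 0.981, 0.195, 0.0]
ft_force: [-0.7, -0.0, -0.3]
grip_width: 0.0005
```

>>> servo_tool:
  motion:
    - [0, 0, 0, -4, 0]
    - [0, 0, 0, -8, 0]
    - [0, 0, 0, -11, 0]
    - [0, -8, 26, -11, 0]
    - [0, -8, 26, -11, 0]
    - [0, -8, 26, -11, 0]
    - [0, -8, 26, -11, 0]
    - [0, -8, 26, -11, 0]

```text
t: 13.38
tcp_pos: [0.6432, -0.0579, 0.2353]
orientation: [0.0, 0.981, 0.195, 0.0]
ft_force: [0.7, 0.1, -0.2]
grip_width: 0.0005
```

>>> servo_tool:
  motion:
    - [0, 0, 12, 0, 0]
    - [0, 0, 12, 0, 0]
    - [0, 0, 12, 0, 0]
    - [0, 0, 12, 0, 0]
    - [0, 0, 12, 0, 0]

```text
t: 13.8
tcp_pos: [0.6894, -0.169, 0.2344]
orientation: [-0.0, 0.981, 0.193, -0.0]
ft_force: [-0.1, 0.2, 0.2]
grip_width: 0.0002
```

```bash
python3 -c "
from h import *
import cv2
where()
a=robot.snapshot('side')['pixels'][:,:,::-1];b=robot.snapshot('top')['pixels'][:,:,::-1]
cv2.imwrite('pics/d.png',cv2.hconcat([cv2.resize(a[155:285,255:380],(400,416),interpolation=cv2.INTER_CUBIC),cv2.resize(b[110:240,230:355],(400,416),interpolation=cv2.INTER_CUBIC)]))"
```

```text
tub mm 5.438958993613518 -259.0868048805725 tip over hinge 117.41866060728599 [-0.14  0.2   0.22] 13.8
```

View pics/d.png

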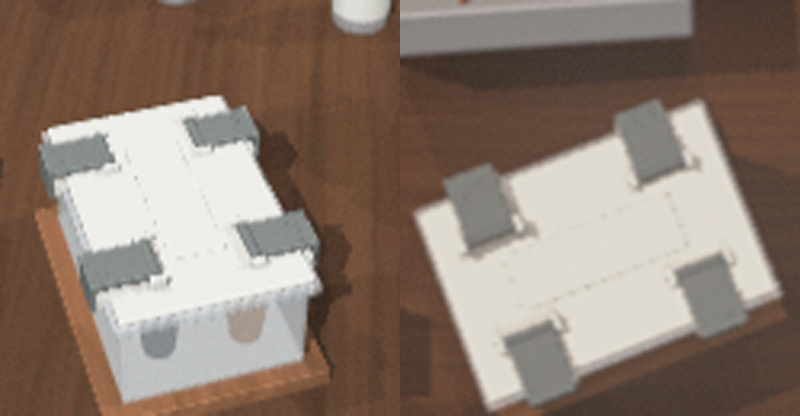

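```bash
python3 -c "
from bench import robot
robot.close_job()"
```

```text
the job is handed in; nothing more can be done
```

All four lid clips appear snapped home, and the job is handed in at about 14 s on the robot clock. I folded them in diagonal order: far-right, near-left, near-right, far-left.

- **Snap evidence:** At the first three clips the measured resistance rose to about 7 N and then dropped to about zero. At the far-left clip I only caught 4.4 N before the drop. Pressing slightly deeper met no resistance at the near-left, near-right and far-left clips; I did not make that extra check at the far-right clip.
- **Force:** The highest vertical force I read was 7.4 N, against the 25 N limit. I only see the force at the end of each move, so brief peaks in between are not recorded.
- **Final look:** The last side and top pictures show all four clips lying flat on the lid and the gripper clear of the tub. A leftover angle of 0.1 rad would be hard to see at that resolution, so the force readings are the stronger evidence. I did not measure the rack, bottle and beaker afterwards; the tool stayed clear of them the whole time.
- **One disagreement:** The image fit put the tub's underside about 8 mm above the bench, below the stated 12 to 28 mm. I used 12 mm and found the real clip heights by feel.

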